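Release the outlet key left latched on the bench switch box

TASK

Four push-push keys on the grey switch box feed the bench outlets, and one has been left on: it is latched a little way down. Tap all four keys lightly one after the other, from the left end of the row to the right, to feel which one is latched, without switching any of them; then press the latched key right down and let go, so that it springs up and all four keys stand up. Work with the fingertips only; do not pick anything up, and leave the things round the box where they lie.

Things in the scene. Friction and masses are not known exactly. Their poses are not given: they have to be found in the camera images.
- switch_box: Grey steel bench switch box, 232 mm long (its y) x 92 mm deep (its x), top face 59 mm above the bench, screwed down: it cannot move. Origin: centre of its underside; z up; at yaw 0 the row of keys runs along world y. Keys on its centre line (x = 0) at y = +67.5, +22.5, -22.5, -67.5 mm, each in a fixed square bezel, 35 mm outside, its top 63 mm above the bench. One key is latched at the start.
- cap_1: Leftmost key cap (toward +y): black plastic square, 24 x 24 mm, flat top. Origin: centre of its top face, z up, y along the row. All four caps look the same and move straight down. Top face above the bench: key up 78 mm, latched 72.5 mm, pushed right down 67 mm (4 mm above its bezel).
- cap_2: Second key cap from the left, same shape, heights and origin as cap_1. Feel of every key that is up: it starts to move down at about 1.6 N and stiffens by 0.3 N per mm; let go before it is 9 mm down it springs back up, pushed right down it latches. Firm stop at 11 mm, reached with about 5 N.
- cap_3: Third key cap from the left, same shape, heights and origin as cap_1. Feel of a latched key: it is met 5.5 mm lower than the others and is solid up to about 3 N, then moves; pushed 4.5 mm or more below its latched height and let go it springs right up; after a lighter touch it stays latched. Firm stop 5.5 mm below its latched height, reached with about 5 N.
- cap_4: Rightmost key cap (toward -y), same shape, heights, origin and feel as the others.
- timer: Bystander: flat cream dwell timer, 62 x 68 x 21 mm, beyond the left end of the box. Origin: centre of its underside.
- marker: Bystander: black and blue marker pen, 132 mm long, 15 mm thick, lying between the box and the front edge of the bench. Origin: half-way along it, on its underside.
- pliers: Bystander: long-nose pliers with red grips, 161 x 52 x 11 mm, lying beyond the right end of the box. Origin: centre of its underside.
- steel_cup: Bystander: plain steel cup, 70 mm wide, 85 mm tall, standing to the left of the box and the timer. Origin: centre of its underside.

How it is judged:
By the outcome, as a careful person would: the job done as asked, in the order asked, and still so for the second after the job is handed in, with the robot touching nothing.
It also fails if it takes over 51 s, if anything falls off the work surface, if the arm or the gripper's body presses on something with over 40 N, if the wrist force passes 120 N, or if a joint passes its speed limit or range.

ROBOT

A 7-joint arm with a two-finger parallel gripper is mounted at the origin on a cart in front of the work surface, level with it; the furniture and walls round the work are solid. World frame = base frame: x ahead of the robot, y to its left, z up, the work surface at z = 0. Lengths are in m, angles in rad, forces in N, time in s.
With the tool pointing down it reaches from about 0.4 to 0.9 m from the base axis. Payload 5.5 kg.
Tool frame: the origin (TCP) lies midway between the tips of the shut fingers; the grasp point (between the pads) lies 19 mm behind it (manip.grip_depth is the distance from the TCP to the grasp point, in m); z points along the fingers, x is the direction in which the jaws open and shut, and the axes are right-handed (so a half turn about z gives the same grasp; the last joint's range is limited). The gripper opens to 92 mm and grips with 3 to 60 N. Pads are 19 mm wide; open, the fingers measure 130 mm over their backs; the gripper's body (75 mm by 190 mm) begins 47 mm behind the grasp point.
Start: joints at [1.449, 0.501, -0.427, 1.55, 0.221, 1.138, -0.21], TCP at [0.244, -0.602, 0.227] pointing down, gripper open.
Joint ranges: [-2.88, 2.88], [-0.31, 2.03], [-1.54, 1.56], [0.2, 2.42], [-1.41, 4.55], [0.19, 2.02], [-2.57, 2.57]. Speed limits (rad/s): [2.57, 2.57, 3.14, 3.14, 3.14, 3.14, 3.14].

INTERFACE

Orientations are given as a unit quaternion [x, y, z, w].
In Python, from bench import manip, effector, viewer gives the robot as it stands. Calls block until the motion is done:
- manip.move_pose(position, orientation): joint-space move of the TCP to a pose.
- manip.servo_line(position, ori=None, vel=0.15): straight line of the TCP; ori=None keeps the orientation; vel is the mean speed in m/s.
- manip.movej(angles): joint-space move.
- effector.open_jaws() and effector.close(f_grip=None): open the fingers fully, or close them until they stop; f_grip is the grip in N (None keeps the last).
- manip.sleep(seconds).
- manip.solve_ik(position, orientation): joint angles nearest the present ones, or None.
- viewer.get_image(name): name is "side" or "top"; returns the picture (480x640x3 uint8, red, green, blue); there is no depth.
- viewer.get_calibration(name): a dict with "vfov" (degrees; the focal length in pixels is half the picture's height over the tangent of half this angle, whatever the lens; pixels are square), "cx", "cy" (the principal point, pixels), "eye" and "attitude" of the camera in the world. Camera axes: x right, y down, z forward; pixel columns grow to the right and rows downward; lengths in m; the calibration is good to about 2 mm. A picture is of the moment at which its call begins. get_calibration takes no time and is no camera call.
A pose or a line that the arm cannot do raises manip.PlanningError and nothing moves.
- manip.hand_in(): hands the job in, once; it reports no verdict.
Readings, each from a call of its own:
- manip.current_clock(): time.
- manip.current_q(): joint angles.
- manip.current_joint_velocities(): joint speeds.
- manip.current_tau(): joint torques, N m.
- manip.current_tool_pos(): TCP position.
- manip.current_tcp_rot(): TCP orientation.
- manip.current_force(): force on the tool from outside, world axes, zero at the start.
- manip.current_wrist_torque(): the same for the moment, N m.
- manip.current_finger_gap(): finger opening in m.
Only numpy, scipy, OpenCV 4.12 (cv2) and the standard library are available. Lean on these libraries where they do the work, as an engineer would, in place of code of your own. Each camera call takes 0.05 s, during which the arm holds its last target.

## Working session

There is one attempt and no reset: what is moved stays moved. The work goes in short steps, each a Python script; the robot and the scene stay as the last script left them, time stands still between calls to the robot, and variables do not carry over. Pictures are saved under pics/ and viewed, and the job is handed in when it is done.

```bash
ls; mkdir -p pics; python3 - <<'E'
from bench import manip, effector, viewer
import cv2
for n in("side","top"):
    cv2.imwrite(f"pics/{n}0.png",viewer.get_image(n)[:,:,::-1]); print(n,viewer.get_calibration(n))
print(manip.current_clock(),manip.current_tool_pos(),manip.current_tcp_rot(),manip.current_force(),manip.current_finger_gap())
E
```

```text
pics
side {'vfov': 43.937645959399276, 'cx': 319.76403743308606, 'cy': 241.01649772432694, 'eye': array([ 0.53793622, -0.95648038,  0.81755477]), 'attitude': array([ 0.89707509,  0.03156238, -0.01216205, -0.44058164])}
top {'vfov': 53.47745874453977, 'cx': 330.32573468927245, 'cy': 240.35537945340874, 'eye': array([ 0.33767732, -0.01930511,  1.0193292 ]), 'attitude': array([ 0.71127465, -0.69867957,  0.05550174, -0.0534302 ])}
0.1 [ 0.24373684 -0.60188989  0.22578767] [ 8.29284045e-01 -5.58826631e-01 -7.08460494e-04 -5.16785007e-04] [ 1.08626719  0.46532153 -0.4223392 ] 0.09188507990030059
```

View pics/side0.png

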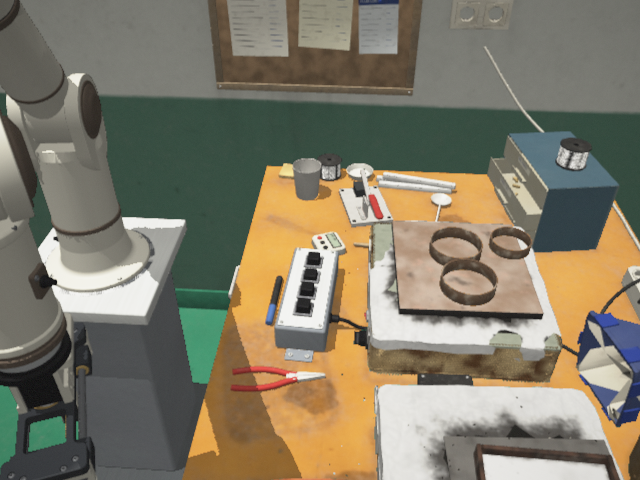

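View pics/top0.png

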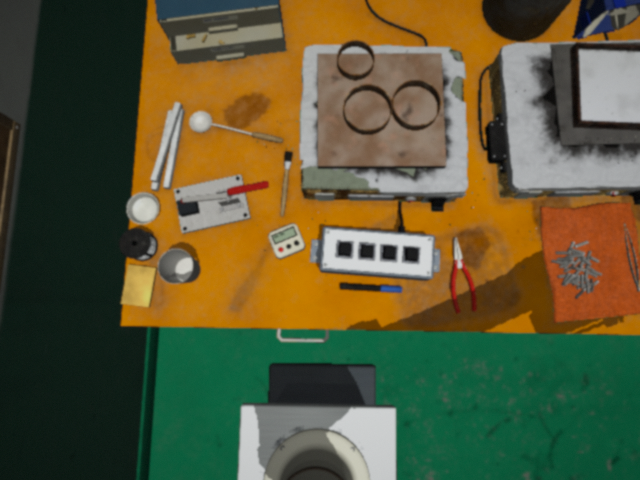

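```bash
python3 - <<'E'
import cv2,numpy as np
s=cv2.imread('pics/side0.png');t=cv2.imread('pics/top0.png')
a=cv2.resize(s[235:365,255:365],None,fx=4.6,fy=4.6,interpolation=cv2.INTER_CUBIC)
b=cv2.resize(t[215:300,305:450],None,fx=5,fy=5,interpolation=cv2.INTER_CUBIC)
cv2.imwrite('pics/side0z.png',a);cv2.imwrite('pics/top0z.png',b)
E
```

```text
(no output)
```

View pics/side0z.png

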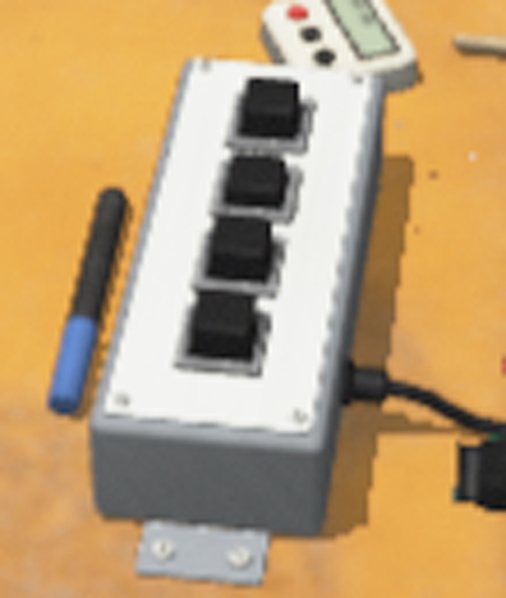

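View pics/top0z.png

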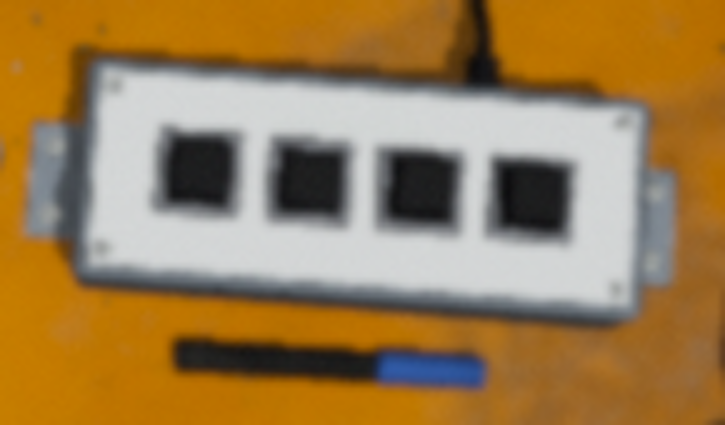

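```bash
cat > h.py <<'E'
from bench import manip, effector, viewer
import cv2,numpy as np
from scipy.spatial.transform import Rotation as R
def ray(n,uv):
    c=viewer.get_calibration(n); f=240/np.tan(np.radians(c['vfov'])/2)
    d=R.from_quat(c['attitude']).apply([(uv[0]-c['cx'])/f,(uv[1]-c['cy'])/f,1]); return c['eye'],d
def plane(n,uv,z):
    e,d=ray(n,uv); return e+d*(z-e[2])/d[2]
def proj(n,p):
    c=viewer.get_calibration(n); f=240/np.tan(np.radians(c['vfov'])/2)
    q=R.from_quat(c['attitude']).inv().apply(np.asarray(p)-c['eye']); return q[:2]/q[2]*f+[c['cx'],c['cy']]
def tri(u1,u2):
    (e1,d1),(e2,d2)=ray('top',u1),ray('side',u2)
    A=np.stack([d1,-d2],1); s=np.linalg.lstsq(A,e2-e1,rcond=None)[0]
    p,q=e1+s[0]*d1,e2+s[1]*d2; return (p+q)/2,np.linalg.norm(p-q)
E
python3 - <<'E'
from h import *
np.set_printoptions(precision=4,suppress=True)
t=cv2.imread('pics/top0.png');s=cv2.imread('pics/side0.png')
def panel(im,x0,y0,x1,y1,th):
    m=np.zeros(im.shape[:2],np.uint8); r=im[y0:y1,x0:x1]
    m[y0:y1,x0:x1]=(r.min(2)>th)*255
    m=cv2.morphologyEx(m,cv2.MORPH_CLOSE,np.ones((3,3)))
    cs,_=cv2.findContours(m,cv2.RETR_EXTERNAL,cv2.CHAIN_APPROX_NONE); c=max(cs,key=cv2.contourArea)
    return c
P={}
for n,im,b,th in(('top',t,(305,215,450,300),150),('side',s,(255,235,345,365),150)):
    c=panel(im,*b,th); r=cv2.minAreaRect(c); box=cv2.boxPoints(r); print(n,r)
    h=cv2.convexHull(c); q=cv2.approxPolyN(h,4)[0] if hasattr(cv2,'approxPolyN') else box
    P[n]=q; print(q)
    if n=='top': 
        w=np.array([plane('top',x,.059) for x in q]);print(w,w.mean(0)); 
    # dark
    x0,y0,x1,y1=b; hm=np.zeros(im.shape[:2],np.uint8); cv2.fillConvexPoly(hm,h,255)
    d=((im.max(2)<60)&(hm>0)).astype(np.uint8)
    k,_,st,ce=cv2.connectedComponentsWithStats(d)
    for i in range(1,k):
        if st[i,4]>20: print(st[i],ce[i],plane(n,ce[i],.078) )
E
```

```text
top ((377.5440979003906, 251.92648315429688), (109.36920166015625, 39.498695373535156), 4.39870548248291)
[[433 236]
 [431 276]
 [322 267]
 [325 228]]
[[ 0.4998 -0.2306  0.059 ]
 [ 0.4179 -0.2253  0.059 ]
 [ 0.4321 -0.0049  0.059 ]
 [ 0.5124 -0.0095  0.059 ]] [ 0.4655 -0.1176  0.059 ]
[338 243  13  13 147] [344.4218 248.7415] [ 0.4676 -0.0492  0.078 ]
[360 245  13  13 138] [366.3986 250.8913] [ 0.4641 -0.0931  0.078 ]
[383 246  13  13 154] [388.6104 252.0584] [ 0.4625 -0.1373  0.078 ]
[405 248  13  13 160] [410.9438 253.8938] [ 0.4596 -0.1819  0.078 ]
side ((310.4117736816406, 281.8529357910156), (48.26458740234375, 104.2903060913086), 14.03624439239502)
[[347 235]
 [323 332]
 [274 327]
 [298 235]]
[307 252  14  13 145] [313.5724 258.4828] [ 0.4696 -0.0581  0.078 ]
[304 269  14  11 131] [310.3817 274.1756] [ 0.4671 -0.1053  0.078 ]
[300 282  15  14 176] [307.0682 288.7273] [ 0.4643 -0.1465  0.078 ]
[296 298  15  15 190] [303.3158 305.4053] [ 0.4613 -0.1909  0.078 ]
```

```bash
python3 - <<'E'
from h import *
np.set_printoptions(precision=4,suppress=True)
for a,b in(((325,264.6),(300,248.9)),((327.6,231.8),(332.6,252)),((428.4,273),(281.7,322)),((429.4,239),(320.2,325.2))):
    print('screw',*tri(a,b))
t=cv2.imread('pics/top0.png').max(2).astype(float);s=cv2.imread('pics/side0.png').max(2).astype(float)
# far (+y) cap edge mid: top left edge and side upper edge, subpixel at grey level 60
def cross(v,i0):
    for i in range(i0,i0+12):
        if v(i)>=70 and v(i+1)<70: return i+(v(i)-70)/(v(i)-v(i+1))
for (tx,ty),(sx,sy) in zip(((344.4,248.7),(366.4,250.9),(388.6,252.1),(410.9,253.9)),((314.5,252),(310.5,269),(307,282),(303.5,298))):
    u=cross(lambda i:t[int(round(ty))-1:int(round(ty))+2,i].mean(),int(tx)-13)
    w=cross(lambda i:s[i,int(sx)-1:int(sx)+3].mean(),int(sy)-5)
    print('cap far edge',u,w,*tri((u,ty),(sx,w)))
E
```

```text
screw [ 0.4375 -0.0108  0.0625] 0.001483011338274168
screw [ 0.5046 -0.0149  0.0617] 0.000917596227479165
screw [ 0.4245 -0.2193  0.0621] 0.0018509079728415937
screw [ 0.4933 -0.2223  0.0624] 0.0007921887490704738
cap far edge 337.70940170940173 252.49537037037038 [ 0.4688 -0.0357  0.0748] 0.0018729589694948012
cap far edge 359.77358490566036 268.6317689530686 [ 0.4651 -0.0803  0.0704] 0.0004682460735122229
cap far edge 382.26605504587155 281.7363344051447 [ 0.4624 -0.1249  0.076 ] 0.000173839018377116
cap far edge 404.1166666666667 297.8551236749117 [ 0.4597 -0.1687  0.0755] 8.463652193280961e-05
```

```bash
cat >> h.py <<'E'
C=np.array([.4648,-.1165]); th=np.radians(-3.45)
a=(-np.pi/2+th)/2; Q=[np.cos(a),np.sin(a),0,0]
def cap(i): 
    y=[.0675,.0225,-.0225,-.0675][i-1]; return C+y*np.array([-np.sin(th),np.cos(th)])
E
python3 - <<'E'
from h import *
np.set_printoptions(precision=4,suppress=True)
for i in range(1,5):
    print(cap(i),proj('top',[*cap(i),.078]),proj('side',[*cap(i),.078]),manip.solve_ik([*cap(i),.12],Q))
effector.close(10)
print(manip.current_clock(),manip.current_finger_gap())
for p in([.40,-.38,.25],[*cap(1),.13]):
    q=manip.solve_ik(p,Q);print(q); manip.move_pose(p,Q); print(manip.current_clock(),manip.current_tool_pos(),manip.current_tcp_rot())
print([manip.current_force() for _ in range(4)],manip.current_clock())
for n in("side","top"): cv2.imwrite(f"pics/{n}1.png",viewer.get_image(n)[:,:,::-1])
E
```

```text
[ 0.4689 -0.0491] [344.3971 248.1162] [313.5508 255.5835] [ 0.6767  0.3967 -0.7419  2.0719  0.3705  0.8053 -1.919 ]
[ 0.4662 -0.094 ] [366.8993 249.8657] [310.3607 270.3056] [ 0.7166  0.3867 -0.676   2.064   0.3356  0.7987 -1.792 ]
[ 0.4634 -0.139 ] [389.4179 251.6165] [306.9659 285.9722] [ 0.7765  0.3926 -0.6402  2.0458  0.3237  0.8018 -1.6865]
[ 0.4607 -0.1839] [411.9529 253.3686] [303.346  302.6774] [ 0.8124  0.4003 -0.581   2.0189  0.301   0.8058 -1.5742]
1.5333 0.0002793937543305479
[ 1.0882  0.3024 -0.4574  1.7743  0.1482  1.0989 -1.0498]
2.5917 [ 0.3992 -0.3813  0.25  ] [-0.6852  0.7284 -0.0002 -0.0004]
[ 0.6176  0.358  -0.6657  2.0667  0.3028  0.812  -1.8594]
3.9333 [ 0.4694 -0.0508  0.1302] [-0.6846  0.7289 -0.0004 -0.    ]
[array([ 0.5898, -0.0933, -0.3514]), array([ 0.5898, -0.0933, -0.3514]), array([ 0.5898, -0.0933, -0.3514]), array([ 0.5898, -0.0933, -0.3514])] 3.9333
```

```bash
python3 - <<'E'
import cv2
s=cv2.imread('pics/side1.png');t=cv2.imread('pics/top1.png')
a=cv2.resize(s[200:365,230:380],None,fx=3.5,fy=3.5);cv2.imwrite('pics/side1z.png',a)
E
```

```text
(no output)
```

View pics/side1z.png

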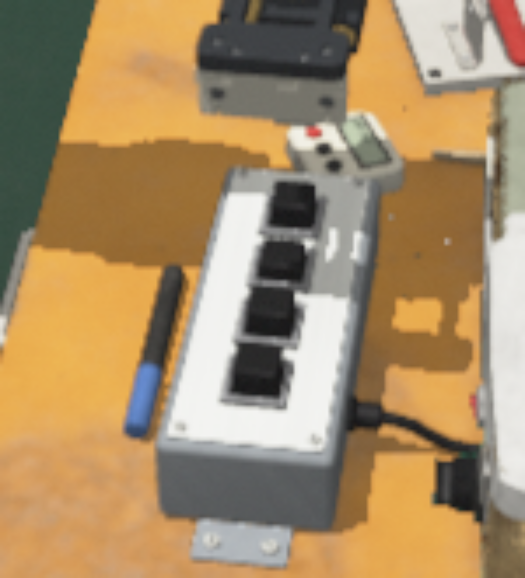

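View pics/top1.png

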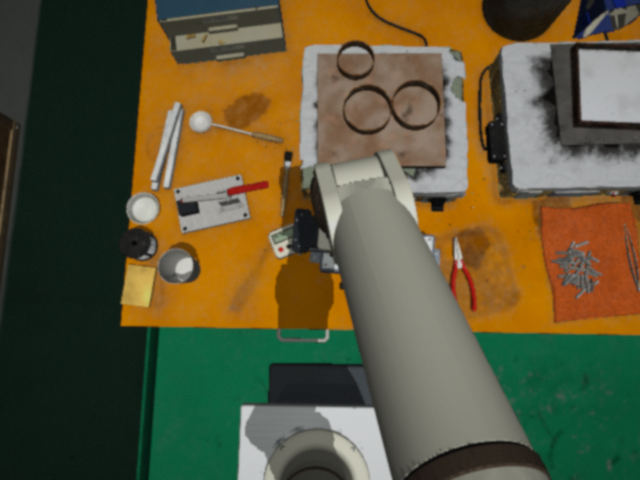

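```bash
cat >> h.py <<'E'
np.set_printoptions(precision=4,suppress=True)
def tap(i,step=.001,lim=1.2,zmin=.0700):
    x,y=cap(i)
    manip.servo_line([x,y,.083],Q,vel=.08); manip.sleep(.15)
    b=manip.current_force()[2]; print('cap',i,'pos',manip.current_tool_pos(),'b',b)
    z=.083; log=[]
    while z>zmin:
        z-=step; manip.servo_line([x,y,z],Q,vel=.02); manip.sleep(.05)
        f=manip.current_force()[2]-b; p=manip.current_tool_pos()[2]; log.append((round(z*1e3,1),round(p*1e3,2),round(f,2)))
        if f>lim: break
    print(log); 
    manip.servo_line([x,y,.095],Q,vel=.08); print('t',manip.current_clock())
E
python3 - <<'E'
from h import *
tap(1)
E
```

```text
cap 1 pos [ 0.4693 -0.0491  0.0835] b 0.07611781352293212
[(82.0, np.float64(82.15), np.float64(-0.57)), (81.0, np.float64(80.96), np.float64(-0.05)), (80.0, np.float64(79.94), np.float64(-0.28)), (79.0, np.float64(78.97), np.float64(0.3)), (78.0, np.float64(78.09), np.float64(0.07)), (77.0, np.float64(77.07), np.float64(1.35))]
t 7.1
```

```bash
python3 - <<'E'
s=open('h.py').read()
s=s.replace("        if f>lim: break\n","""        if f>lim:
            g=[]
            for _ in range(3): manip.sleep(.04); g.append(manip.current_force()[2]-b)
            print('hold',np.array(g))
            if np.mean(g)>1: break
""")
open('h.py','w').write(s)
E
python3 - <<'E'
from h import *
tap(2)
tap(3)
tap(4)
E
```

```text
cap 2 pos [ 0.4663 -0.0934  0.0832] b 0.5513221595756957
hold [2.7209 2.1082 2.568 ]
[(82.0, np.float64(82.02), np.float64(0.64)), (81.0, np.float64(80.95), np.float64(-1.12)), (80.0, np.float64(79.95), np.float64(-0.33)), (79.0, np.float64(78.95), np.float64(-0.82)), (78.0, np.float64(77.95), np.float64(-0.89)), (77.0, np.float64(76.97), np.float64(-0.49)), (76.0, np.float64(75.95), np.float64(-0.28)), (75.0, np.float64(74.97), np.float64(-0.85)), (74.0, np.float64(73.95), np.float64(-0.59)), (73.0, np.float64(72.98), np.float64(-0.03)), (72.0, np.float64(72.1), np.float64(1.71))]
t 11.8417
cap 3 pos [ 0.4636 -0.1383  0.0831] b 0.4280358748632203
hold [0.6723 1.1684 1.2224]
[(82.0, np.float64(82.02), np.float64(-0.37)), (81.0, np.float64(80.92), np.float64(0.1)), (80.0, np.float64(79.94), np.float64(-0.77)), (79.0, np.float64(78.95), np.float64(-0.77)), (78.0, np.float64(78.11), np.float64(1.11)), (77.0, np.float64(77.06), np.float64(1.31))]
t 15.025
cap 4 pos [ 0.4609 -0.1832  0.0831] b 0.5644015310719317
hold [0.4059 0.313  0.6008]
hold [1.5884 2.3069 1.2091]
[(82.0, np.float64(82.03), np.float64(-0.7)), (81.0, np.float64(80.96), np.float64(-1.38)), (80.0, np.float64(79.94), np.float64(-0.29)), (79.0, np.float64(78.95), np.float64(-0.85)), (78.0, np.float64(78.12), np.float64(0.35)), (77.0, np.float64(77.06), np.float64(-0.09)), (76.0, np.float64(76.06), np.float64(1.28)), (75.0, np.float64(75.06), np.float64(2.53))]
t 18.9583
```

```bash
python3 - <<'E'
from h import *
x,y=cap(2)
manip.servo_line([x,y,.095],Q,vel=.1); manip.servo_line([x,y,.077],Q,vel=.06); manip.sleep(.15)
b=np.mean([(manip.sleep(.03),manip.current_force()[2])[1] for _ in range(5)])
for z in(.072,.070,.0685,.0675,.067,.0665,.066):
    manip.servo_line([x,y,z],Q,vel=.02); manip.sleep(.1)
    f=np.mean([(manip.sleep(.02),manip.current_force()[2])[1] for _ in range(4)])-b; p=manip.current_tool_pos()[2]
    print(z,p,f)
    if f>7: break
manip.servo_line([x,y,.095],Q,vel=.05); manip.servo_line([x,y,.16],Q,vel=.1)
manip.move_pose([.36,-.42,.25],Q); manip.sleep(.2)
print(manip.current_clock(),manip.current_force(),manip.current_tool_pos())
for n in("side","top"): cv2.imwrite(f"pics/{n}2.png",viewer.get_image(n)[:,:,::-1])
s=cv2.imread('pics/side2.png');t=cv2.imread('pics/side0.png')
cv2.imwrite('pics/cmp2.png',np.hstack([cv2.resize(i[235:365,255:365],None,fx=3.6,fy=3.6,interpolation=cv2.INTER_CUBIC) for i in(t,s)]))
E
```

```text
0.072 0.0722288659235977 2.4962842803422873
0.07 0.0701660162171925 3.7827488681339925
0.0685 0.06861966835491312 4.173856864216751
0.0675 0.06762685274573445 4.41065653048852
0.067 0.06728535331811378 7.029718777889165
26.05 [-0.2708 -0.9768  0.4281] [ 0.361  -0.4187  0.2498]
```

View pics/cmp2.png

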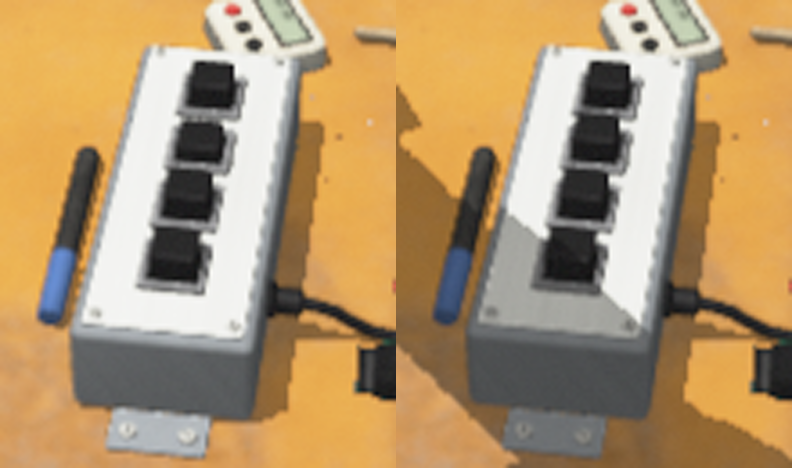

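View pics/top2.png

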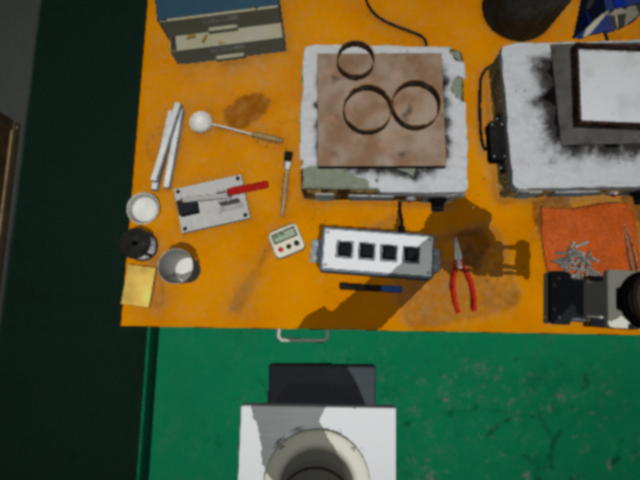

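```bash
python3 - <<'E'
from h import *
s=cv2.imread('pics/side2.png').max(2).astype(float)
s0=cv2.imread('pics/side0.png').max(2).astype(float)
for sx,sy in((314.5,252),(310.5,269),(307,282),(303.5,298)):
    r=[]
    for im in(s0,s):
        v=im[:,int(sx)-1:int(sx)+3].mean(1)
        i=next(i for i in range(int(sy)-7,int(sy)+9) if v[i]>=70>v[i+1]); r.append(i+(v[i]-70)/(v[i]-v[i+1]))
    print('cap top far edge row before/after',np.array(r))
manip.hand_in(); print(manip.current_clock())
E
```

```text
cap top far edge row before/after [252.4954 252.4839]
cap top far edge row before/after [268.6318 266.4977]
cap top far edge row before/after [281.7363 281.732 ]
cap top far edge row before/after [297.8551 297.8504]
the job is handed in; nothing more can be done
the job is handed in; nothing more can be done
```

The latched key was the second from the left. I tapped keys 1 to 4 in order with the shut fingertips, then pressed key 2 right down and let go. It sprang up, so all four keys now stand up, and the job is handed in.

- **Taps:** Key 2 was met at about 72 mm and held solid at about 2.5 N. Keys 1, 3 and 4 were met at about 77–78 mm. The force reading was noisy, so key 4 was pushed about 3 mm before the touch was confirmed, well short of the 9 mm that would switch it.
- **Press:** Key 2 moved at about 3.8 N and reached its firm stop at about 67.3 mm with 7 N.
- **Last checks:** In the side picture the top of key 2 rose by 2.1 pixels, and the other three moved by less than 0.02. The things round the box look unmoved in the final pictures. The arm was clear of everything at about 26 s, within the 51 s limit.
- **Disagreements:** Camera triangulation put the raised caps at 75–76 mm and key 2 at 70.4 mm, about 2–3 mm below the stated heights. It put the panel screws about 3 mm high, near 62 mm against 59 mm. I relied on the felt contact heights, and the picture agreed on which key was low.

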